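# Take the pencil from the sliding-lid box

## Robot

A 6-joint arm with a two-finger parallel gripper is mounted at the origin on the work surface; the furniture and walls round the work are solid. World frame = base frame: x ahead of the robot, y to its left, z up, the work surface at z = 0. Lengths are in mm, angles in rad, forces in N, time in s.
With the tool pointing down it reaches from about 325 to 875 mm from the base axis. Payload 4.4 kg.
Tool frame: the origin (TCP) lies midway between the tips of the shut fingers; the grasp point (between the pads) lies 19 mm behind it; z points along the fingers, y is the line along which they close (so a half turn about z gives the same grasp; the last joint's range is limited). The gripper opens to 85 mm and grips with 20 to 120 N. Pads are 22 mm wide; open, the fingers measure 114 mm over their backs; the gripper's body (76 mm by 85 mm) begins 54 mm behind the grasp point. The pads swing forward as they close: fully open they stand 13 mm farther back than shut.
Start: joints at [1.157, 0.207, 1.542, -0, 1.393, -0.15], TCP at [149.386, 555.257, 192.282] pointing down, gripper open.
Joint ranges: [-2.73, 2.73], [-0.86, 2.22], [0.23, 2.46], [-1.11, 4.25], [0.08, 2.63], [-2.82, 2.82]. Speed limits (rad/s): [2.79, 2.79, 3.14, 3.14, 3.14, 3.14].

## Interface

Orientations are given as a unit quaternion [x, y, z, w].
In Python, from workcell import robot, capture, ticket gives the robot as it stands.
- The arm moves only by the tool carry_out, never from a script. Its argument "increments" is a list of rows, each a list of 2 entries, a list of its own where there are three numbers: the shift along the tool's x, y, z normalised to -1 to 1, where 1 is 250 mm, then the turn, a rotation vector about the tool's x, y, z normalised to -1 to 1, where 1 is 180 degrees. A call has 1 to 12 rows; each row is the pose to reach, as a shift and turn from the pose commanded when the call began, along the tool's axes at that moment, turning the shorter way round; what a row does not reach only later rows make up. A row lasts 1/8 s, in which the tool goes at most 62.5 mm and 10.7 degrees, less where a joint would pass 70% of its speed; a pose out of reach is approached as far as the arm can. A call with a number of a shift or a turn outside -1 to 1 is refused whole. A call with a gripper value outside its range is refused whole. "gripper" is the opening, from -1 (shut) to 1 (fully open), set as the call begins (left out, the last holds). The fingers move at their own pace and stop on an object; "grip_force" is the grip in N (left out, the last holds). Time passes only in rows, so rows that repeat a pose let the fingers close. It gives the time, the measured TCP pose, the force, the opening and the grip force at its end, in the units of the state.
- robot.get_obs(): the state, without advancing time (a new reading comes with each control period).
- capture(name): name is "side" or "top"; returns a dict with "img" (480x640x3 uint8, red, green, blue), "depth" (480x640 float32, mm along the optical axis (not along the pixel's ray), 0 where there is no reading), "intrinsics" (3x3 intrinsics, pixels), "k1" (the pictures are not rectified: a ray, as slopes to the right and down, at radius r is drawn at 1 + k1 r^2 times it, then the intrinsics apply), "world_from_camera" (4x4, takes a point from camera to world coordinates). Camera axes: x right, y down, z forward; pixel columns grow to the right and rows downward; lengths in mm; the calibration is good to about 2 mm. A picture is of the moment at which its call begins.
- ticket.job_done(): hands the job in; it is judged then, once.
The state is a dict: "t": time; "joints": joint angles; "joint_velocities": joint speeds; "joint_torque": joint torques, N m; "tool_pos": TCP position; "tcp_rot": TCP orientation; "wrist_force": force on the tool from outside, world axes, zero at the start; "torque": the same for the moment, N m; "width": opening from 0.0 (shut) to 1.0 (fully open); "grasp_force": force on a finger pad.
Only numpy, scipy, OpenCV 4.12 (cv2) and the standard library are available. Lean on these libraries where they do the work, as an engineer would, in place of code of your own. Each camera call takes 0.05 s, during which the arm holds its last target. There are 200 camera calls.

## Task

Get the pencil ready for marking out: slide the lid of the pencil box open over its snap ridge, take out the red pencil and stand it in the dark mug so that it leans against the rim on the side opposite the handle and the handle stays free to take hold of. Then slide the lid shut again, over the ridge until it is fully home, to keep the dust out. Do not tip the mug over, and leave the chisel and the tape measure where they lie.

Things in the scene. Friction and masses are not known exactly. Their poses are not given: they have to be found in the camera images.
- pencil_box: wooden pencil box, fixed to the bench, 90 mm wide (its x), 252 mm long (its y), 46 mm high; origin at the centre of its underside; the lid comes out at its +y end. Inside it is 76 mm wide between sides that stand 46 mm high; its floor is 6 mm above the bench. With the lid fully open it is uncovered from y = -119 to +72 mm
- pencil_bed (a point): middle of the pencil's bed, on the box floor at box x = 0, y = -25 mm, 6 mm above the bench; axes as the box's. Strips 6 mm thick across the box, 62 mm either way along y, hold the pencil in notches along y, its axis 16 mm above the bench, its middle within 5 mm of here; strip tops 17 mm above the bench, the rest of the floor is free for fingers
- lid (a joint): how far the light wooden lid is slid out of the box along the box's +y, in m: 0 = fully home, its end strip against the box; 0.190 = stop, fully open (it cannot come out). It slides with about 1 N and stays where it is left
- ridge_top (a point): crest of the small sprung brass ridge across the box's mouth, under the lid, 121 mm from the box's centre. A bead under the lid must be forced over it, with 10 to 14 N on the lid, when lid = 0.006, both ways; pushed inwards past this, the lid snaps home
- lid_bar (a point): centre of the top of the dark push bar on the lid: 52 mm long across the lid (box x), 12 mm thick (box y), 16 mm high above the lid's flat top, which is 39 mm above the bench. It lies 106 mm from the box's centre towards the mouth when the lid is home and moves with the lid, which goes on 26 mm past the bar's middle on the outer side. Axes as the box's
- pencil: red pencil, straight, 168 mm long, 8.4 mm thick, 12 g; its length is its y axis; origin in the middle of its length, on its underside (axis 4 mm above)
- pencil_end_a (a point): the pencil's end at its +y, on its axis
- pencil_end_b (a point): the pencil's end at its -y, on its axis
- mug: dark grey mug, loose, 0.33 kg, 107 mm high, 82 mm outside diameter, inside about 68 mm at the rim and 52 mm at the bottom, inner floor 8 mm up; its handle points along its -y, so +y is the side away from the handle. Origin on its underside; the bowl's axis is at y = +18 mm from it, and the handle ends at y = -59 mm
- mug_mouth (a point): centre of the mug's mouth, at the height of the rim (107 mm above its foot)
- chisel_18: wood chisel with a wooden handle, 25 x 238 x 26 mm, to be left alone; origin at the middle of its underside
- tape_measure: yellow and black tape measure, 34 x 93 x 72 mm, to be left alone; origin at the middle of its underside
There are look-alikes about, which are no part of the job. There is more than one size of the mug; the job needs the smaller.

How it is judged:
By the outcome, as a careful person would: the job done as asked, in the order asked, and still so for the second after the job is handed in, with the robot touching nothing.
It also fails if it takes over 64 s, if anything falls off the work surface, if the arm or the gripper's body presses on something with over 40 N, if the wrist force passes 120 N, or if a joint passes its speed limit or range.

## Working session

There is one attempt and no reset: what is moved stays moved. The work goes in short steps, Python scripts to look and compute and a tool call to move; the robot and the scene stay as the last step left them, time stands still between calls to the robot, and variables do not carry over. Pictures are saved under pics/ and viewed, at most 10 in all, crops included, and the job is handed in when it is done.

Besides the shell and the picture viewer there is one more tool, called after ">>>" by a JSON object that holds its "name" and its "arguments", one argument or row to a line. carry_out: Moves the arm, as the interface text tells. Its arguments: {"type":"object","properties":{"increments":{"type":"array"},"gripper":{"type":"number"},"grip_force":{"type":"number"}},"required":["increments"]}

```bash
ls; mkdir -p pics; cat > h.py <<'E'
import numpy as np, cv2, pickle
from workcell import robot, capture, ticket
def cap(n):
    c=capture(n); pickle.dump(c,open(f'{n}.pkl','wb')); return c
def load(n): return pickle.load(open(f'{n}.pkl','rb'))
def cloud(c):
    K=np.array(c['intrinsics']);d=c['depth'];h,w=d.shape
    u,v=np.meshgrid(np.arange(w),np.arange(h))
    p=np.stack([u,v],-1).reshape(-1,1,2).astype(np.float64)
    x=((p[:,0,0]-K[0,2])/K[0,0]);y=((p[:,0,1]-K[1,2])/K[1,1])
    X,Y=x.copy(),y.copy()
    for _ in range(15):
        s=1+c['k1']*(X*X+Y*Y);X=x/s;Y=y/s
    z=d.ravel();P=np.stack([X*z,Y*z,z,np.ones_like(z)])
    W=(np.array(c['world_from_camera'])@P)[:3].T.reshape(h,w,3); W[d==0]=np.nan
    return W
def save(name,img,s=1):
    cv2.imwrite(f'pics/{name}.png',cv2.cvtColor(cv2.resize(img,None,fx=s,fy=s,interpolation=cv2.INTER_CUBIC),cv2.COLOR_RGB2BGR))
E
python3 - <<'E'
from h import *
for n in('top','side'):
    c=cap(n); save(n+'0',c['img']); print(c['k1'],np.round(c['intrinsics'],1).tolist(),np.round(c['world_from_camera'],3).tolist())
print(robot.get_obs())
E
```

```text
pics
-0.16546584950731166 [[534.1, 0.0, 319.1], [0.0, 534.1, 236.2], [0.0, 0.0, 1.0]] [[-0.03, -0.997, 0.076, 396.975], [-1.0, 0.03, 0.001, -39.076], [-0.003, -0.076, -0.997, 1320.754], [0.0, 0.0, 0.0, 1.0]]
-0.12041396705892182 [[496.6, 0.0, 317.6], [0.0, 496.6, 231.7], [0.0, 0.0, 1.0]] [[0.88, -0.269, 0.393, -21.196], [-0.476, -0.508, 0.718, -1020.68], [0.007, -0.819, -0.574, 878.778], [0.0, 0.0, 0.0, 1.0]]
{'t': 0.1, 'joints': array([ 1.15749607e+00,  2.07342487e-01,  1.54285046e+00,  1.53574038e-05,
        1.39349306e+00, -1.50505088e-01]), 'joint_velocities': array([ 0.00018611, -0.00279398, -0.00436132, -0.00101283,  0.00026851,
       -0.00015379]), 'joint_torque': array([ 5.08455141e-04, -3.84092045e+01, -2.92550057e+01, -1.42041035e-04,
        4.86596109e-03,  2.33146793e-06]), 'tool_pos': array([149.066496  , 554.53615614, 191.21891414]), 'tcp_rot': array([ 1.31021085e-01,  9.91379029e-01, -1.00326093e-03, -2.98427316e-04]), 'wrist_force': array([ 0.25554095,  0.4292023 , -0.12862516]), 'torque': array([-0.05350648,  0.04141491, -0.00721745]), 'grasp_force': 0.0, 'width': 0.9956595897411991}
```

View pics/top0.png

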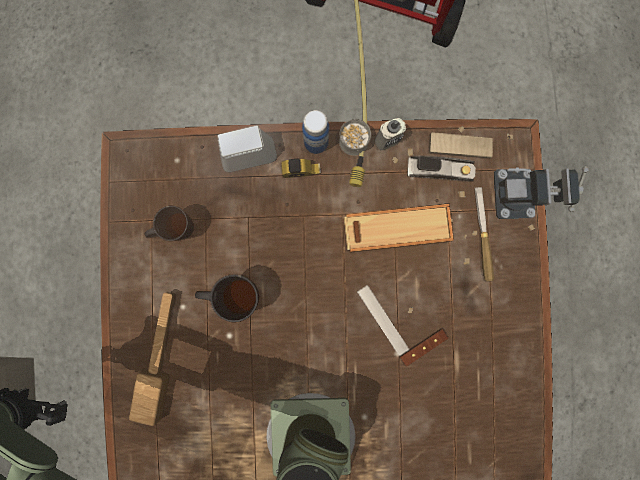

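View pics/side0.png

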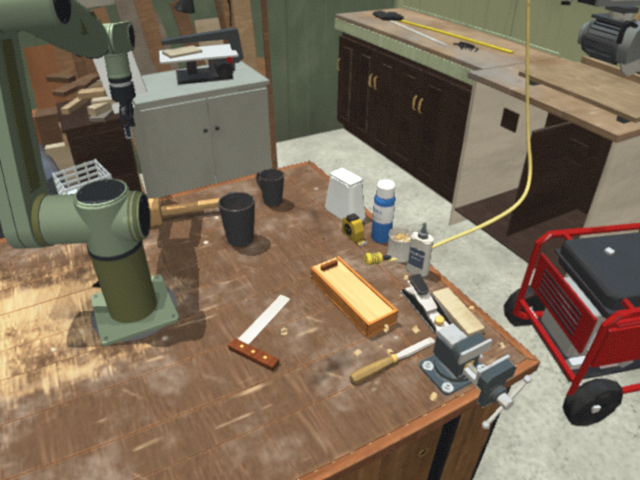

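The top view shows the pencil box at (400,228) with its bar at (357,231), so the mouth is on the left, towards world +y. Candidate mugs are (171,223), which looks smaller, and (235,297), which looks larger; both handles point left. The only box is at (400,228). The other long objects (the chisel at (484,235), the try square and the mallet) are not the target. I'll measure both mugs to confirm which one is smaller.

```bash
python3 - <<'E'
from h import *
c=load('top');W=cloud(c);im=c['img']
a=im[190:340,130:270];b=im[190:265,330:470]
save('crop1',np.vstack([a,b]),2.6)
def reg(u0,u1,v0,v1,z0,z1):
    P=W[v0:v1,u0:u1].reshape(-1,3);return P[(P[:,2]>z0)&(P[:,2]<z1)]
for nm,r in(('A',(140,200,195,250)),('B',(190,270,265,330))):
    P=reg(*r,30,250);zt=np.nanpercentile(P[:,2],98);print(nm,'ztop',zt,'table',np.nanmedian(reg(*r,-20,20)[:,2]))
    R=P[P[:,2]>zt-8][:,:2].astype(np.float32);
    (cx,cy),rad=cv2.minEnclosingCircle(R);print(cx,cy,rad,len(R))
    H=P[(P[:,2]>30)&(P[:,2]<zt-12)][:,:2]; d=np.hypot(H[:,0]-cx,H[:,1]-cy); far=H[d>rad+6]; print('handle',far.mean(0) if len(far) else None,d.max(), len(far))
P=reg(335,465,195,260,30,70);L=P[P[:,2]<50]
r=cv2.minAreaRect(L[:,:2].astype(np.float32));print('box',r,cv2.boxPoints(r))
Q=P[P[:,2]>50];print('bar',Q.mean(0) if len(Q) else 0,len(Q),np.median(L[:,2]))
g=im.astype(int).sum(2)
m=np.zeros(g.shape,bool);m[215:247,350:366]=1;m&=(g<260)
print('darkbar',np.nanmean(W[m],0),m.sum(),cv2.minAreaRect(W[m][:,:2].astype(np.float32)))
E
```

```text
A ztop 107.27467061686885 table -1.7793063124802302
530.6017456054688 307.79046630859375 42.23453903198242 202
handle [509.24926504 366.37111857] 74.38143739818277 67
B ztop 138.22911474338855 table -2.123717348961918
356.3561096191406 156.4105224609375 53.88736343383789 316
handle [363.97383136 232.65362983] 96.50583176101212 108
box ((509.904052734375, -230.8446502685547), (90.88618469238281, 257.9277038574219), 4.2970147132873535) [[ 454.92584  -105.648224]
 [ 474.25153  -362.8509  ]
 [ 564.88226  -356.04108 ]
 [ 545.5566    -98.83841 ]]
bar [ 503.02561733 -152.94641794   53.00189142] 121 38.575853774760844
darkbar [ 502.27964885 -126.90358606   51.88777318] 101 ((503.0923767089844, -127.5624008178711), (51.66402816772461, 11.404709815979004), 4.812982082366943)
```

View pics/crop1.png

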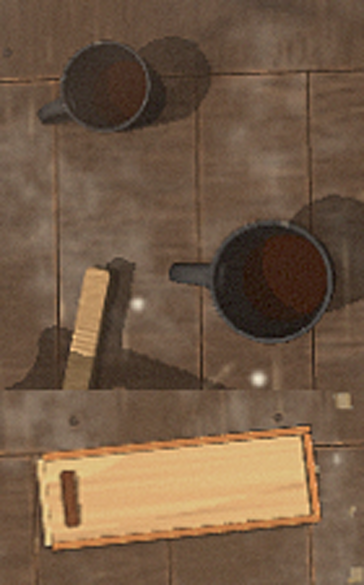

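Mug A at (171,223) is 107 mm high and 84 mm across, so it is the smaller one; B is 138 mm high. The crop shows the box's dark bar on its left (+y) end. I'll write a move helper and head to the bar.

```bash
cat >> h.py <<'E'
from scipy.spatial.transform import Rotation as R
C=np.array([510.5,-233.7]);A=np.radians(4.4);yb=np.array([-np.sin(A),np.cos(A)]);xb=np.array([np.cos(A),np.sin(A)])
def box(x,y,z): return np.array([*(C+x*xb+y*yb),z])
def down(yaw): # tool y at yaw (deg), z down
    a=np.radians(yaw);y=np.array([np.cos(a),np.sin(a),0]);z=np.array([0,0,-1.]);return R.from_matrix(np.array([np.cross(y,z),y,z]).T)
def inc(p,rot,start=None):
    o=robot.get_obs();p0,R0=(o['tool_pos'],R.from_quat(o['tcp_rot'])) if start is None else start
    s=R0.inv().apply(np.array(p)-p0)/250;t=(R0.inv()*rot).as_rotvec()/np.pi
    print('shift',s.round(3).tolist(),'turn',t.round(3).tolist());return o
E
python3 - <<'E'
from h import *
o=robot.get_obs()
print(box(0,106,90));inc(box(0,106,90),down(94.4))
inc(box(0,106,43),down(94.4))
E
```

```text
[ 502.36778302 -128.01240826   90.        ]
shift [-2.074, -2.268, 0.409] turn [-0.001, -0.0, -0.108]
shift [-2.074, -2.268, 0.597] turn [-0.001, -0.0, -0.108]
```

>>> {"name": "carry_out", "arguments": {
  "increments": [
    [[-0.9, -1, -0.15], [0, 0, 0]],
    [[-0.9, -1, -0.15], [0, 0, 0]],
    [[-0.9, -1, -0.15], [0, 0, 0]],
    [[-0.9, -1, -0.15], [0, 0, 0]],
    [[-0.9, -1, -0.15], [0, 0, 0]],
    [[-0.9, -1, -0.15], [0, 0, 0]]
  ],
  "gripper": -0.1,
  "grip_force": 40
}}

```text
t: 0.85
tool_pos: [302.5, 252.9, 229.9]
tcp_rot: [0.133, 0.991, -0.0, 0.0]
wrist_force: [0.1, 0.2, -0.3]
width: 0.449
grasp_force: 0.0
```

>>> {"name": "carry_out", "arguments": {
  "increments": [
    [[-0.9, -1, 0], [0, 0, 0]],
    [[-0.9, -1, 0], [0, 0, 0]],
    [[-0.9, -1, 0], [0, 0, 0]],
    [[-0.9, -1, 0], [0, 0, 0]],
    [[-0.9, -1, 0], [0, 0, 0]],
    [[-0.9, -1, 0], [0, 0, 0]]
  ]
}}

```text
t: 1.6
tool_pos: [454.7, -47.6, 229.3]
tcp_rot: [0.133, 0.991, -0.0, -0.0]
wrist_force: [-1.0, 0.1, 0.2]
width: 0.448
grasp_force: 0.0
```

>>> {"name": "carry_out", "arguments": {
  "increments": [
    [[-0.27, -0.27, 0.4], [0, 0, -0.108]],
    [[-0.27, -0.27, 0.4], [0, 0, -0.108]],
    [[-0.27, -0.27, 0.4], [0, 0, -0.108]],
    [[-0.27, -0.27, 0.4], [0, 0, -0.108]]
  ]
}}

```text
t: 2.1
tool_pos: [500.9, -126.9, 129.0]
tcp_rot: [-0.037, 0.999, 0.001, -0.001]
wrist_force: [0.2, -0.5, -0.1]
width: 0.45
grasp_force: 0.0
```

```bash
python3 - <<'E'
from h import *
o=inc(box(0,106,43),down(94.4));print(o)
c=cap('side');save('s1',c['img'][240:350,290:420],4)
E
```

```text
shift [-0.006, -0.005, 0.344] turn [0.001, -0.001, -0.001]
{'t': 2.1, 'joints': array([-4.15980539e-01,  1.48046044e-01,  1.74787477e+00,  4.26606890e-04,
        1.24841753e+00, -2.06133235e+00]), 'joint_velocities': array([ 0.02325582, -0.04841647, -0.01635202,  0.00503203,  0.00662929,
       -0.00051931]), 'joint_torque': array([-7.17313215e-01, -3.22068715e+01, -2.67204738e+01, -7.22782896e-02,
       -8.28423654e-02, -2.29057332e-02]), 'tool_pos': array([ 500.94853842, -126.9056129 ,  128.96840997]), 'tcp_rot': array([-3.72012632e-02,  9.99306830e-01,  7.82966652e-04, -1.14566777e-03]), 'wrist_force': array([ 0.21772211, -0.48978974, -0.10485352]), 'torque': array([ 0.02592736,  0.03736994, -0.02069785]), 'grasp_force': 0.0, 'width': 0.4496850822493083}
```

View pics/s1.png

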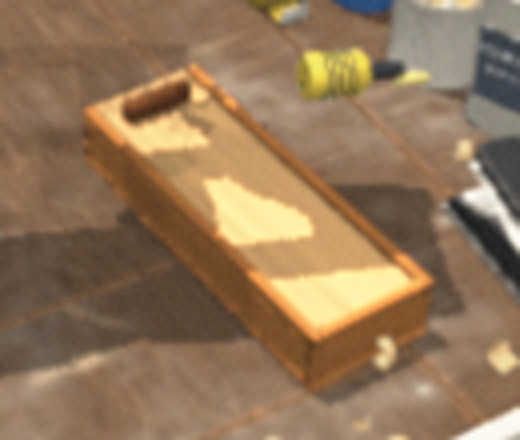

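The crop shows the lid home with the bar at the mouth end, and the gripper still above it, out of frame. I'll descend and grip the bar.

>>> {"name": "carry_out", "arguments": {
  "increments": [
    [[-0.005, 0, 0.2], [0, 0, 0]],
    [[-0.005, 0, 0.25], [0, 0, 0]],
    [[-0.005, 0, 0.3], [0, 0, 0]],
    [[-0.005, 0, 0.335], [0, 0, 0]],
    [[-0.005, 0, 0.335], [0, 0, 0]]
  ]
}}

```text
t: 2.78
tool_pos: [503.1, -127.0, 46.3]
tcp_rot: [-0.038, 0.999, -0.0, 0.0]
wrist_force: [0.5, 0.4, -0.1]
width: 0.454
grasp_force: 0.0
```

>>> {"name": "carry_out", "arguments": {
  "increments": [
    [[0, 0, 0], [0, 0, 0]],
    [[0, 0, 0], [0, 0, 0]],
    [[0, 0, 0], [0, 0, 0]],
    [[0, 0, 0], [0, 0, 0]]
  ],
  "gripper": -1,
  "grip_force": 40
}}

```text
t: 3.28
tool_pos: [503.0, -127.2, 46.2]
tcp_rot: [-0.038, 0.999, -0.0, 0.0]
wrist_force: [-0.6, 0.0, 0.3]
width: 0.002
grasp_force: 0.0
```

```bash
python3 - <<'E'
from h import *
o=robot.get_obs();print(o)
c=cap('side');save('s2',c['img'][170:350,270:420],3.2)
E
```

```text
{'t': 3.275, 'joints': array([-4.14580744e-01,  2.61044984e-01,  1.80724118e+00,  7.51079952e-08,
        1.07305012e+00, -2.06176012e+00]), 'joint_velocities': array([ 0.0008519 ,  0.00127761,  0.0019667 ,  0.00013262, -0.00023077,
        0.00092412]), 'joint_torque': array([-1.75564997e-03, -3.57138705e+01, -2.42530453e+01, -4.09799813e-04,
       -2.35704814e-03,  7.81966492e-05]), 'tool_pos': array([ 503.03281485, -127.20048   ,   46.17178507]), 'tcp_rot': array([-3.81822234e-02,  9.99270785e-01, -5.60458567e-05,  1.15282623e-04]), 'wrist_force': array([-0.62077992,  0.02994301,  0.28663973]), 'torque': array([ 0.01642249,  0.01020962, -0.02533161]), 'grasp_force': 0.0, 'width': 0.002037012293463271}
```

View pics/s2.png

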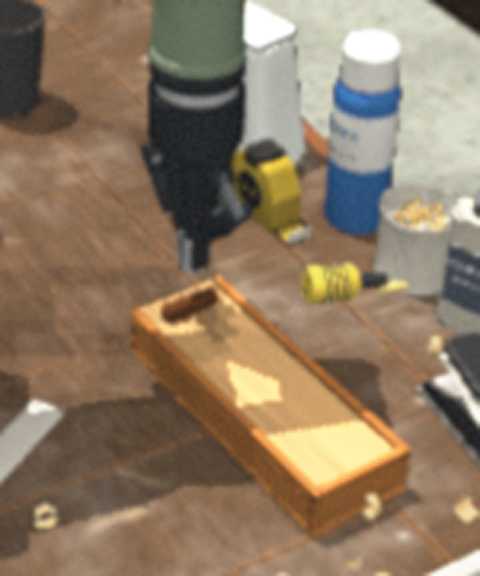

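Picture: the fingers are shut on nothing, with tips at about (331,253) and the bar at (329,266). I need to see where the tips really are in 3D against the bar.

```bash
cat >> h.py <<'E'
def proj(c,p):
    T=np.linalg.inv(np.array(c['world_from_camera']));q=(T@np.array([*p,1]))[:3];x,y=q[:2]/q[2];s=1+c['k1']*(x*x+y*y);K=np.array(c['intrinsics'])
    return K[0,0]*x*s+K[0,2],K[1,1]*y*s+K[1,2]
E
python3 - <<'E'
from h import *
c=load('side');W=cloud(c)
print('tcp proj',proj(c,(503,-127,46)),'bar proj',proj(c,(503,-127.5,55)))
g=c['img'].astype(int)
for v in range(232,274,3): print(v,[(u,g[v,u].sum(),W[v,u].round(0).tolist()) for u in (324,328,332,336)])
t=cap('top');Wt=cloud(t)
b=Wt[200:260,335:470].reshape(-1,3);b=b[(b[:,2]>42)]
print(t['img'][231,340:372:2].sum(1).tolist());
for v in (222,228,234):print([Wt[v,u].round(0).tolist() for u in range(340,372,4)])
E
```

```text
tcp proj (np.float64(328.9289006150841), np.float64(264.3401977664256)) bar proj (np.float64(329.08905604945886), np.float64(261.80570271766004))
232 [(324, np.int64(109), [486.0, -128.0, 158.0]), (328, np.int64(106), [488.0, -144.0, 167.0]), (332, np.int64(102), [494.0, -153.0, 171.0]), (336, np.int64(102), [504.0, -157.0, 170.0])]
235 [(324, np.int64(117), [490.0, -121.0, 142.0]), (328, np.int64(106), [487.0, -146.0, 159.0]), (332, np.int64(96), [499.0, -145.0, 155.0]), (336, np.int64(145), [512.0, -143.0, 149.0])]
238 [(324, np.int64(148), [489.0, -122.0, 134.0]), (328, np.int64(99), [491.0, -139.0, 144.0]), (332, np.int64(104), [512.0, -124.0, 128.0]), (336, np.int64(113), [497.0, -169.0, 162.0])]
241 [(324, np.int64(251), [574.0, 27.0, -0.0]), (328, np.int64(110), [491.0, -140.0, 136.0]), (332, np.int64(90), [494.0, -154.0, 144.0]), (336, np.int64(103), [497.0, -169.0, 153.0])]
244 [(324, np.int64(330), [570.0, 19.0, -5.0]), (328, np.int64(225), [491.0, -140.0, 126.0]), (332, np.int64(114), [493.0, -157.0, 137.0]), (336, np.int64(133), [500.0, -165.0, 139.0])]
247 [(324, np.int6
[... 1575 characters left out ...]
40.0]), (336, np.int64(323), [510.0, -153.0, 39.0])]
[215, 218, 127, 91, 112, 156, 168, 188, 238, 255, 273, 300, 297, 315, 330, 353]
[[483.0, -72.0, 470.0], [488.0, -81.0, 418.0], [488.0, -88.0, 424.0], [487.0, -94.0, 426.0], [487.0, -101.0, 428.0], [486.0, -107.0, 433.0], [486.0, -114.0, 435.0], [486.0, -120.0, 435.0]]
[[500.0, -83.0, 183.0], [498.0, -91.0, 194.0], [479.0, -88.0, 405.0], [478.0, -95.0, 411.0], [478.0, -101.0, 418.0], [477.0, -108.0, 422.0], [477.0, -114.0, 426.0], [476.0, -121.0, 429.0]]
[[488.0, -83.0, 169.0], [489.0, -93.0, 153.0], [483.0, -98.0, 222.0], [478.0, -102.0, 279.0], [476.0, -108.0, 310.0], [471.0, -112.0, 363.0], [468.0, -115.0, 407.0], [467.0, -121.0, 418.0]]
```

```bash
python3 - <<'E'
from h import *
c=load('side')
for z in (192,240,237): print(proj(c,(149.2,554.8,z)))
import cv2
im=cv2.imread('pics/side0.png')
# dark fingers columns near (127,100..150)
for v in range(96,160,4): print(v,[int(im[v,u].sum()) for u in range(114,142,3)])
c=cap('side');W=cloud(c);o=robot.get_obs();print(o['t'],o['tool_pos'])
P=W[170:258,300:350].reshape(-1,3);P=P[(abs(P[:,0]-500)<25)&(abs(P[:,1]+132)<30)&(P[:,2]>60)]
print(np.percentile(P[:,2],[0,1,2,5]),P[P[:,2]<100].mean(0))
E
```

```text
(np.float64(133.17639554415817), np.float64(145.19691617495943))
(np.float64(130.3918457047418), np.float64(131.66651568562708))
(np.float64(130.56723515477415), np.float64(132.52391529602014))
96 [116, 116, 117, 109, 104, 114, 97, 331, 543, 551]
100 [172, 103, 115, 112, 117, 82, 283, 532, 538, 547]
104 [536, 551, 158, 123, 112, 110, 281, 350, 343, 318]
108 [552, 555, 164, 291, 135, 116, 117, 300, 302, 301]
112 [454, 489, 118, 244, 121, 115, 109, 311, 297, 318]
116 [174, 173, 123, 126, 124, 141, 156, 309, 295, 303]
120 [115, 108, 105, 125, 108, 106, 110, 299, 296, 297]
124 [115, 118, 112, 132, 153, 123, 93, 234, 303, 293]
128 [122, 136, 124, 197, 108, 204, 288, 297, 298, 296]
132 [109, 111, 102, 112, 214, 145, 312, 299, 299, 300]
136 [115, 91, 98, 104, 302, 218, 321, 284, 296, 299]
140 [110, 105, 103, 96, 93, 95, 255, 293, 293, 303]
144 [102, 92, 94, 102, 90, 100, 198, 296, 295, 302]
148 [107, 101, 106, 95, 99, 106, 127, 257, 304, 301]
152 [87, 109, 97, 91, 90, 93, 103, 224, 285, 297]
156 [92, 98, 96, 106, 96, 86, 105, 208, 244, 289]
3.425 [ 502.92122326 -127.12823698   46.05097453]
[ 83.61870491  91.49701146  95.37051814 106.64684683] [ 498.09377865 -134.86543253   93.43565694]
```

The camera shows the tips at z≈88 although the state says 46, so a vertical offset looks likely. I'll open, go down a little and compare.

>>> {"name": "carry_out", "arguments": {
  "increments": [
    [[0, 0, 0], [0, 0, 0]],
    [[0, 0, 0], [0, 0, 0]],
    [[0, 0, 0.02], [0, 0, 0]],
    [[0, 0, 0.04], [0, 0, 0]],
    [[0, 0, 0.04], [0, 0, 0]]
  ],
  "gripper": -0.1
}}

```text
t: 4.05
tool_pos: [502.2, -126.8, 35.2]
tcp_rot: [-0.038, 0.999, 0.0, -0.001]
wrist_force: [0.1, -0.0, 0.5]
width: 0.45
grasp_force: 0.0
```

```bash
python3 - <<'E'
from h import *
o=robot.get_obs();print(o['tool_pos'],o['wrist_force'])
c=cap('side');save('s3',c['img'][90:300,200:440],3.0)
t=cap('top'); W=cloud(c)
for v in range(236,268,3): print(v,[W[v,u].round(0).tolist() for u in range(312,350,5)])
E
```

```text
[ 502.20271135 -126.79423842   35.2037047 ] [ 0.05297546 -0.01162779  0.47974245]
236 [[555.0, 69.0, -2.0], [567.0, 58.0, 1.0], [491.0, -108.0, 131.0], [507.0, -107.0, 125.0], [494.0, -153.0, 158.0], [509.0, -154.0, 154.0], [503.0, -187.0, 177.0], [513.0, -193.0, 177.0]]
239 [[547.0, 52.0, 0.0], [562.0, 49.0, -3.0], [491.0, -109.0, 122.0], [507.0, -107.0, 115.0], [499.0, -146.0, 143.0], [494.0, -178.0, 165.0], [499.0, -193.0, 173.0], [513.0, -194.0, 169.0]]
242 [[539.0, 38.0, 0.0], [554.0, 33.0, -1.0], [490.0, -111.0, 114.0], [507.0, -108.0, 106.0], [493.0, -157.0, 143.0], [512.0, -150.0, 132.0], [499.0, -193.0, 164.0], [519.0, -186.0, 153.0]]
245 [[532.0, 24.0, 1.0], [548.0, 22.0, -3.0], [491.0, -109.0, 103.0], [508.0, -106.0, 95.0], [493.0, -156.0, 133.0], [495.0, -177.0, 146.0], [501.0, -191.0, 153.0], [625.0, -23.0, -1.0]]
248 [[526.0, 14.0, -1.0], [539.0, 6.0, -1.0], [491.0, -109.0, 93.0], [506.0, -109.0, 88.0], [493.0, -157.0, 124.0], [493.0, -181.0, 140.0], [511.0, -176.0, 130.0], [619.0, -33.0, -3.0]]
251 [[520.0, 2.0, -2.0], [533.0, -5.0, -2.0], [491.0, -109.0, 83.0], [505.0
[... 328 characters left out ...]
.0, -2.0], [534.0, -33.0, -6.0], [542.0, -49.0, 2.0], [493.0, -158.0, 96.0], [508.0, -159.0, 91.0], [583.0, -64.0, -2.0], [596.0, -71.0, -2.0]]
260 [[499.0, -37.0, -1.0], [513.0, -42.0, -2.0], [527.0, -47.0, -4.0], [537.0, -58.0, 0.0], [496.0, -154.0, 83.0], [512.0, -153.0, 76.0], [544.0, -127.0, 46.0], [590.0, -81.0, -4.0]]
263 [[494.0, -47.0, -2.0], [505.0, -56.0, -0.0], [495.0, -104.0, 37.0], [495.0, -130.0, 56.0], [508.0, -134.0, 54.0], [527.0, -130.0, 44.0], [540.0, -133.0, 41.0], [579.0, -97.0, 1.0]]
266 [[461.0, -110.0, 44.0], [475.0, -111.0, 40.0], [476.0, -137.0, 58.0], [493.0, -134.0, 49.0], [510.0, -132.0, 42.0], [525.0, -133.0, 37.0], [537.0, -139.0, 36.0], [542.0, -155.0, 45.0]]
```

View pics/s3.png

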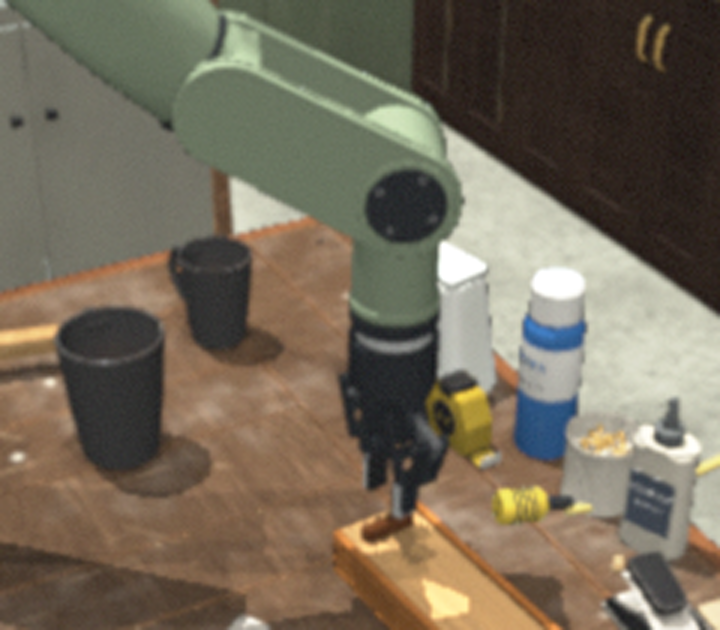

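Both tips read about 78 mm up by depth, against 35 reported. Allowing for the partly open swing, the real fingers sit about 40 mm higher than reported, while x and y agree. I'll descend carefully with a force check and then close.

>>> {"name": "carry_out", "arguments": {
  "increments": [
    [[-0.002, 0, 0.04], [0, 0, 0]],
    [[-0.002, 0, 0.08], [0, 0, 0]],
    [[-0.002, 0, 0.115], [0, 0, 0]],
    [[-0.002, 0, 0.115], [0, 0, 0]]
  ]
}}

```text
t: 4.65
tool_pos: [502.3, -126.6, 6.0]
tcp_rot: [-0.038, 0.999, 0.001, -0.001]
wrist_force: [0.0, 0.6, -0.1]
width: 0.447
grasp_force: 0.0
```

>>> {"name": "carry_out", "arguments": {
  "increments": [
    [[0, 0, 0], [0, 0, 0]],
    [[0, 0, 0], [0, 0, 0]],
    [[0, 0, 0], [0, 0, 0]],
    [[0, 0, 0], [0, 0, 0]]
  ],
  "gripper": -1,
  "grip_force": 40
}}

```text
t: 5.15
tool_pos: [503.6, -125.8, 7.6]
tcp_rot: [-0.038, 0.999, 0.001, 0.0]
wrist_force: [1.1, 5.0, 1.7]
width: 0.119
grasp_force: 41.4
```

Gripped the bar. Now I'll pull it open along tool +y.

>>> {"name": "carry_out", "arguments": {
  "increments": [
    [[0, 0.05, 0], [0, 0, 0]],
    [[0, 0.15, 0], [0, 0, 0]],
    [[0, 0.28, 0], [0, 0, 0]],
    [[0, 0.41, 0], [0, 0, 0]],
    [[0, 0.54, 0], [0, 0, 0]],
    [[0, 0.66, 0], [0, 0, 0]],
    [[0, 0.72, 0], [0, 0, 0]],
    [[0, 0.75, 0], [0, 0, 0]],
    [[0, 0.75, 0], [0, 0, 0]]
  ]
}}

```text
t: 6.28
tool_pos: [489.5, 60.1, 7.6]
tcp_rot: [-0.038, 0.999, 0.0, 0.0]
wrist_force: [-0.6, 0.3, 2.0]
width: 0.121
grasp_force: 41.4
```

```bash
python3 - <<'E'
from h import *
o=robot.get_obs();p=o['tool_pos'][:2]-C;print('box xy of tcp',p@xb,p@yb,o['wrist_force'],o['width'])
E
```

```text
box xy of tcp 1.6036146361524877 294.5143851171744 [-0.6256998   0.29360795  1.9856575 ] 0.12071586097158017
```

>>> {"name": "carry_out", "arguments": {
  "increments": [
    [[0, 0.01, 0], [0, 0, 0]],
    [[0, 0.013, 0], [0, 0, 0]],
    [[0, 0.013, 0], [0, 0, 0]]
  ]
}}

```text
t: 6.65
tool_pos: [489.3, 62.6, 7.6]
tcp_rot: [-0.038, 0.999, -0.0, 0.0]
wrist_force: [0.3, -1.1, 2.8]
width: 0.123
grasp_force: 41.6
```

>>> {"name": "carry_out", "arguments": {
  "increments": [
    [[0, 0, 0], [0, 0, 0]],
    [[0, 0, 0], [0, 0, 0]],
    [[0, 0, -0.1], [0, 0, 0]],
    [[0, 0, -0.3], [0, 0, 0]],
    [[0, 0, -0.5], [0, 0, 0]],
    [[0, 0, -0.5], [0, 0, 0]]
  ],
  "gripper": -0.1
}}

```text
t: 7.4
tool_pos: [492.9, 63.1, 137.0]
tcp_rot: [-0.038, 0.999, -0.0, 0.005]
wrist_force: [1.2, -0.1, 0.1]
width: 0.45
grasp_force: 0.0
```

```bash
python3 - <<'E'
from h import *
c=cap('top');W=cloud(c);im=c['img'].astype(int)
m=(im[...,0]>100)&(im[...,0]>2*im[...,1])&(im[...,0]>2*im[...,2]);m[:195]=0;m[260:]=0;m[:,:330]=0;m[:,:]&=True;m[:,470:]=0
P=W[m];print(m.sum(),np.nanmean(P,0))
B=(P[:,:2]-C);print('box x',np.percentile(B@xb,[2,50,98]),'y',np.percentile(B@yb,[1,50,99]),'z',np.median(P[:,2]))
save('t3',c['img'][190:265,280:470],4)
E
```

```text
197 [ 512.43198061 -256.95661399   17.56947104]
box x [-3.57511213  0.03833977  4.71780861] y [-104.15771226  -22.77427645   56.44770382] z 17.752529874952643
```

View pics/t3.png

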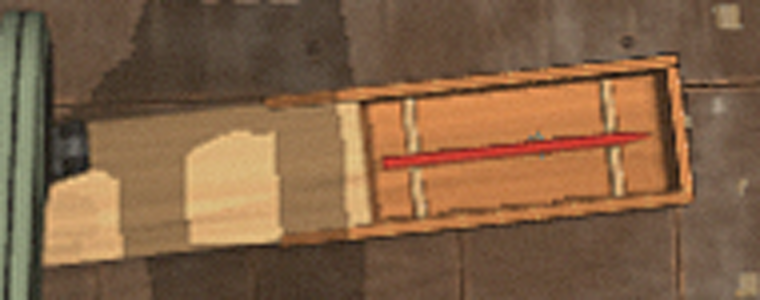

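The picture shows the lid fully open. The pencil lies from (382,162) to (650,135) in the crop, with its point at the box's -y end, its middle at box (0,-24) and its top at z≈18, which is consistent. Next I'll go above the grip spot at box (0.3,-64).

```bash
python3 - <<'E'
from h import *
inc(box(0.2,-64,60),down(4.4)); print(box(.2,-64,0))
E
```

```text
shift [0.012, -1.446, 0.297] turn [0.001, 0.001, 0.5]
[ 515.60942835 -297.49603234    0.        ]
```

>>> {"name": "carry_out", "arguments": {
  "increments": [
    [[0.012, -0.25, 0], [0, 0, 0.06]],
    [[0.012, -0.45, 0], [0, 0, 0.12]],
    [[0.012, -0.65, 0], [0, 0, 0.18]],
    [[0.012, -0.85, 0], [0, 0, 0.24]],
    [[0.012, -0.95, 0], [0, 0, 0.3]],
    [[0.012, -0.95, 0], [0, 0, 0.36]],
    [[0.012, -0.95, 0], [0, 0, 0.42]],
    [[0.012, -0.95, 0], [0, 0, 0.5]],
    [[0.012, -0.95, 0], [0, 0, 0.5]]
  ],
  "gripper": -0.5
}}

```text
t: 8.57
tool_pos: [502.1, -172.9, 129.4]
tcp_rot: [0.681, 0.733, -0.001, -0.003]
wrist_force: [0.6, -0.5, 1.2]
width: 0.25
grasp_force: 0.0
```

>>> {"name": "carry_out", "arguments": {
  "increments": [
    [[-0.25, 0, 0], [0, 0, 0]],
    [[-0.44, 0, 0.1], [0, 0, 0]],
    [[-0.495, 0, 0.25], [0, 0, 0]],
    [[-0.495, 0, 0.3], [0, 0, 0]],
    [[-0.495, 0, 0.3], [0, 0, 0]],
    [[-0.495, 0, 0.3], [0, 0, 0]]
  ]
}}

```text
t: 9.32
tool_pos: [514.2, -296.7, 58.3]
tcp_rot: [0.679, 0.734, 0.0, 0.001]
wrist_force: [0.3, 0.1, 0.2]
width: 0.246
grasp_force: 0.0
```

```bash
python3 - <<'E'
from h import *
o=inc(box(0.2,-64,-22),down(4.4)); print(o['tool_pos'],o['joints'])
c=cap('side');W=cloud(c).reshape(-1,3);d=W-np.array([515.6,-297.5,0]);m=(np.hypot(d[:,0],d[:,1])<30)&(W[:,2]>58)
P=W[m];print(np.percentile(P[:,2],[0,.5,1,3,10]));Q=P[P[:,2]<np.percentile(P[:,2],5)];print(np.median(Q,0),Q[:,0].min(),Q[:,0].max())
E
```

```text
shift [-0.003, 0.005, 0.321] turn [0.0, 0.0, 0.0]
[ 514.24417958 -296.68105329   58.25317406] [-6.69116851e-01  3.83644513e-01  1.61130536e+00  2.30945615e-04
  1.14529932e+00 -7.46954141e-01]
[ 95.78411725  99.02494537 101.60994589 104.86595494 116.45117617]
[ 525.07538561 -305.16467616  103.78239446] 491.88473205236426 539.9013796586357
```

>>> {"name": "carry_out", "arguments": {
  "increments": [
    [[-0.003, 0.005, 0.1], [0, 0, 0]],
    [[-0.003, 0.005, 0.2], [0, 0, 0]],
    [[-0.003, 0.005, 0.26], [0, 0, 0]],
    [[-0.003, 0.005, 0.3], [0, 0, 0]],
    [[-0.003, 0.005, 0.315], [0, 0, 0]],
    [[-0.003, 0.005, 0.315], [0, 0, 0]]
  ]
}}

```text
t: 10.12
tool_pos: [515.1, -298.2, -21.1]
tcp_rot: [0.68, 0.734, 0.0, 0.0]
wrist_force: [0.4, 0.6, 0.3]
width: 0.248
grasp_force: 0.0
```

>>> {"name": "carry_out", "arguments": {
  "increments": [
    [[0, 0, 0.01], [0, 0, 0]],
    [[0, 0, 0.02], [0, 0, 0]],
    [[0, 0, 0.02], [0, 0, 0]]
  ]
}}

```text
t: 10.5
tool_pos: [514.7, -297.9, -26.6]
tcp_rot: [0.68, 0.734, -0.0, -0.0]
wrist_force: [-1.0, -1.0, 0.9]
width: 0.251
grasp_force: 0.0
```

>>> {"name": "carry_out", "arguments": {
  "increments": [
    [[0, 0, 0.006], [0, 0, 0]],
    [[0, 0, 0.006], [0, 0, 0]],
    [[0, 0, 0.006], [0, 0, 0]],
    [[0, 0, 0.006], [0, 0, 0]]
  ],
  "gripper": -1,
  "grip_force": 40
}}

```text
t: 11.0
tool_pos: [515.0, -298.1, -27.5]
tcp_rot: [0.68, 0.734, -0.0, 0.0]
wrist_force: [-1.1, 0.7, 4.5]
width: 0.077
grasp_force: 39.3
```

The pencil is gripped (6.5 mm read; the bar also read about 2 mm low). Now I'll lift it.

>>> {"name": "carry_out", "arguments": {
  "increments": [
    [[0, 0, -0.1], [0, 0, 0]],
    [[0, 0, -0.3], [0, 0, 0]],
    [[0, 0, -0.5], [0, 0, 0]],
    [[0, 0, -0.7], [0, 0, 0]],
    [[0, 0, -0.9], [0, 0, 0]],
    [[0, 0, -0.9], [0, 0, 0]]
  ]
}}

```text
t: 11.75
tool_pos: [517.9, -300.3, 202.8]
tcp_rot: [0.68, 0.734, 0.0, 0.006]
wrist_force: [0.8, -0.2, -0.1]
width: 0.076
grasp_force: 39.3
```

```bash
cat >> h.py <<'E'
M=np.array([530.6,307.8]);mm=np.array([np.cos(np.radians(-70)),np.sin(np.radians(-70)),0]);Z=np.array([0,0,1.])
def tilt(t):
    t=np.radians(t);u=np.sin(t)*mm+np.cos(t)*Z;z=np.cos(t)*mm-np.sin(t)*Z;x=-u;return R.from_matrix(np.array([x,np.cross(z,x),z]).T)
def tcp_for(lat,z,t,back=0,off=43.5): # TCP reported so that grip point is at lateral lat, height z, backed off along pencil
    r=tilt(t);m=r.as_matrix();g=np.array([M[0],M[1],0])+lat*mm+z*Z; return g-m[:,0]*back+off*m[:,2],r
E
python3 - <<'E'
from h import *
from scipy.optimize import least_squares
c=cap('top');W=cloud(c)
o=robot.get_obs();print(o['tool_pos'],o['width'],o['grasp_force'],o['joints'])
P=W[195:250,140:200].reshape(-1,3);P=P[np.isfinite(P[:,2])]
Rm=P[(P[:,2]>100)&(P[:,2]<114)]
print(len(Rm)); f=least_squares(lambda q:np.hypot(Rm[:,0]-q[0],Rm[:,1]-q[1])-37.5,[530,308],loss='soft_l1');print(f.x,np.std(f.fun))
# handle: points outside
H=P[(P[:,2]>25)&(P[:,2]<100)];d=H[:,:2]-f.x;r=np.hypot(*d.T);k=r>50;print(k.sum(),np.degrees(np.arctan2(*d[k].mean(0)[::-1])),r.max(),np.median(H[k][:,2]))
p,r=tcp_for(48.5,146,33,110);inc(p,r);print(p)
p,r=tcp_for(48.5,146,33,0);print(p)
E
```

```text
[ 516.15992014 -298.98795962  199.4263982 ] 0.07306860369949866 39.28644597530365 [-6.70096774e-01  2.42309447e-01  1.48325004e+00  9.11878660e-05
  1.41057520e+00 -7.46572021e-01]
194
[530.78652216 307.53675657] 1.6983389521285654
69 110.10605485478456 73.69368100511406 84.3978764728015
shift [1.857, 0.399, -0.066] turn [-0.042, -0.313, -0.08]
[580.15614115 171.64562119 214.56196445]
[559.66561386 227.94288223 122.30820198]
```

>>> {"name": "carry_out", "arguments": {
  "increments": [
    [[0.2, 0.04, 0], [0, 0, 0]],
    [[0.45, 0.1, 0], [0, 0, 0]],
    [[0.7, 0.15, 0], [0, 0, 0]],
    [[0.9, 0.2, 0], [0, 0, 0]],
    [[1, 0.2, 0], [0, 0, 0]],
    [[1, 0.2, 0], [0, 0, 0]]
  ]
}}

```text
t: 12.55
tool_pos: [543.9, -42.7, 194.5]
tcp_rot: [0.678, 0.735, -0.001, -0.002]
wrist_force: [0.1, -0.9, -0.7]
width: 0.072
grasp_force: 39.3
```

>>> {"name": "carry_out", "arguments": {
  "increments": [
    [[0.1, 0.02, -0.1], [-0.006, -0.04, -0.011]],
    [[0.25, 0.06, -0.2], [-0.012, -0.09, -0.023]],
    [[0.4, 0.1, -0.2], [-0.018, -0.14, -0.034]],
    [[0.55, 0.15, -0.2], [-0.025, -0.19, -0.046]],
    [[0.7, 0.18, -0.2], [-0.032, -0.24, -0.06]],
    [[0.8, 0.2, -0.2], [-0.04, -0.29, -0.075]],
    [[0.857, 0.2, -0.2], [-0.042, -0.313, -0.08]],
    [[0.857, 0.2, -0.2], [-0.042, -0.313, -0.08]]
  ]
}}

```text
t: 13.55
tool_pos: [578.1, 172.8, 243.0]
tcp_rot: [0.502, 0.723, -0.276, 0.387]
wrist_force: [0.9, -0.6, -0.3]
width: 0.075
grasp_force: 39.3
```

```bash
python3 - <<'E'
from h import *
p,r=tcp_for(48.5,146,33,110);o=inc(p,r);print(o['tool_pos'],o['joints'],o['width'])
Rm=R.from_quat(o['tcp_rot']).as_matrix();print(Rm.round(2).tolist())
c=cap('side');save('s4',c['img'][40:260,150:400],3)
W=cloud(c);im=c['img'].astype(int)
m=(im[...,0]>90)&(im[...,0]>2*im[...,1])&(im[...,0]>2*im[...,2]);m[260:]=0;m[:,450:]=0;m[:,:120]=0
P=W[m];P=P[np.isfinite(P[:,2])&(abs(P[:,1]-200)<200)];print(len(P))
c0=np.median(P,0);u,s,v=np.linalg.svd(P-c0);d=v[0]*np.sign(v[0][2]);k=(P-c0)@d;print('mid',c0,'dir',d,'ends',c0+d*k.min(),c0+d*k.max(),'pred u',-Rm[:,0])
for off in (43.5,): print('pred grip toollen',o['tool_pos']-off*Rm[:,2],'worldz',o['tool_pos']+40*Z-3.5*Rm[:,2])
E
```

```text
shift [0.091, 0.007, 0.068] turn [-0.001, -0.001, 0.003]
[578.07501624 172.79086661 243.0246423 ] [ 0.62642355  0.47758117  1.41910579 -0.93392028  1.61593658  0.4131693 ] 0.0753878807178387
[[-0.2, 0.94, 0.28], [0.51, 0.34, -0.79], [-0.84, -0.01, -0.55]]
11
mid [569.15778784 192.36092345 286.35957108] dir [ 0.17464064 -0.51649702  0.83829081] ends [567.18476482 198.19610886 276.88888272] [571.37313717 185.80906168 296.99344758] pred u [ 0.1966828  -0.51198465  0.83617438]
pred grip toollen [565.80261813 207.03455445 266.87853272] worldz [577.08758191 175.54610587 284.94392084]
```

View pics/s4.png

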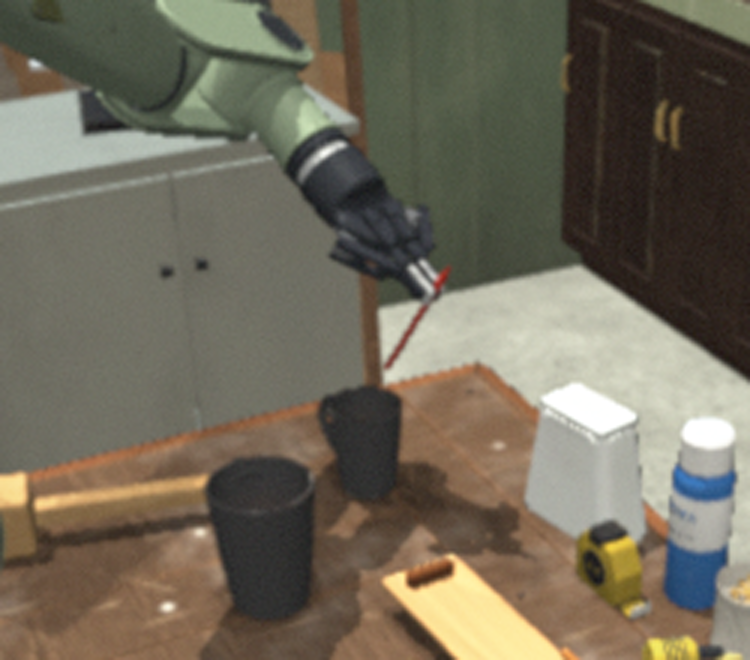

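The picture shows the pencil held with its point up at crop (448,268) and its lower end at (387,368), and both mugs upright. The fitted pencil line matches the model in which the tool is about 40 mm shorter than reported. I'll check the lower end and plan the insertion.

```bash
python3 - <<'E'
from h import *
o=robot.get_obs();c=load('side');Rm=R.from_quat(o['tcp_rot']).as_matrix();g=o['tool_pos']-43.5*Rm[:,2]
for L in (120,124,128): print(L,proj(c,g+L*Rm[:,0]))
print('upper',proj(c,g-44*Rm[:,0]),'observed low (279,162.7) up (299.5,129)')
print('rim +m',proj(c,[*M,107]+34*mm),'rim -m',proj(c,[*M,107]-34*mm))
for b in (110,60,20,0):
    p,r=tcp_for(48.5,146,33,b);inc(p,r)
p,r=tcp_for(48.5,146,33,110);m=r.as_matrix();q=p-43.5*m[:,2]+124*m[:,0];print('tip at start',q,(q[:2]-M)@mm[:2])
E
```

```text
120 (np.float64(279.0050055852674), np.float64(160.31994407359264))
124 (np.float64(278.54652992512064), np.float64(161.0630836813706))
128 (np.float64(278.0898685165477), np.float64(161.80338335351126))
upper (np.float64(299.4933586457039), np.float64(127.21437112099771)) observed low (279,162.7) up (299.5,129)
rim +m (np.float64(278.32026818518256), np.float64(176.49822892142072)) rim -m (np.float64(263.82543042510815), np.float64(169.8550983486595))
shift [0.1, 0.006, 0.069] turn [-0.001, -0.002, 0.002]
shift [0.3, 0.007, 0.07] turn [-0.001, -0.002, 0.002]
shift [0.46, 0.008, 0.071] turn [-0.001, -0.002, 0.002]
shift [0.54, 0.008, 0.071] turn [-0.001, -0.002, 0.002]
tip at start [544.58009166 269.39001384 134.25861205] 40.875053509789666
```

>>> {"name": "carry_out", "arguments": {
  "increments": [
    [[0.05, 0.007, 0.07], [0, 0, 0]],
    [[0.1, 0.007, 0.07], [0, 0, 0]],
    [[0.1, 0.007, 0.07], [0, 0, 0]],
    [[0.2, 0.007, 0.07], [0, 0, 0]],
    [[0.3, 0.007, 0.07], [0, 0, 0]],
    [[0.4, 0.007, 0.07], [0, 0, 0]],
    [[0.48, 0.007, 0.07], [0, 0, 0]],
    [[0.54, 0.007, 0.07], [0, 0, 0]],
    [[0.54, 0.007, 0.07], [0, 0, 0]]
  ]
}}

```text
t: 14.72
tool_pos: [559.2, 229.4, 123.1]
tcp_rot: [0.503, 0.722, -0.274, 0.388]
wrist_force: [0.0, -0.2, 0.1]
width: 0.07
grasp_force: 39.3
```

```bash
python3 - <<'E'
from h import *
p,r=tcp_for(48.5,146,33,0);o=inc(p,r);print(o['tool_pos'],o['wrist_force'],o['joints'])
c=cap('side');save('s5',c['img'][80:220,210:350],4)
E
```

```text
shift [-0.001, -0.0, 0.007] turn [-0.001, -0.002, 0.002]
[559.19276343 229.37031832 123.11919509] [ 0.04917099 -0.24649139  0.10181893] [ 0.71094824  0.67486407  1.3908316  -0.89646524  1.57262352  0.59899318]
```

View pics/s5.png

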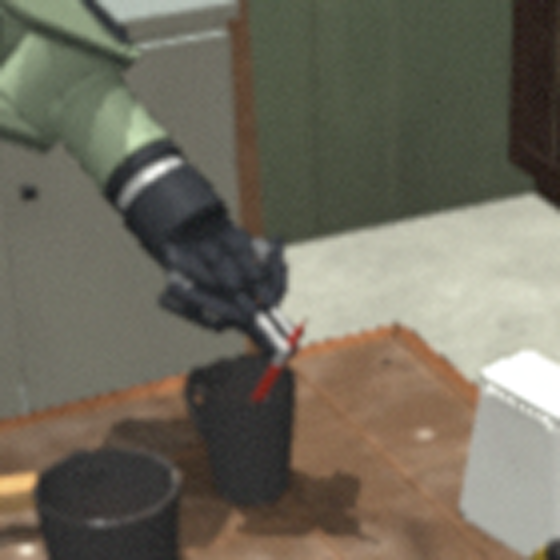

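The picture shows the pencil entering the small mug's mouth, disappearing behind the near rim at crop (258,398), with no contact force. I'll lower it 8 mm more, then release.

>>> {"name": "carry_out", "arguments": {
  "increments": [
    [[0.027, 0, 0.017], [0, 0, 0]],
    [[0.027, 0, 0.017], [0, 0, 0]],
    [[0.027, 0, 0.017], [0, 0, 0]]
  ]
}}

```text
t: 15.15
tool_pos: [560.1, 228.9, 117.0]
tcp_rot: [0.505, 0.721, -0.273, 0.388]
wrist_force: [-0.4, 0.2, -0.2]
width: 0.076
grasp_force: 39.3
```

>>> {"name": "carry_out", "arguments": {
  "increments": [
    [[0, 0, 0], [0, 0, 0]],
    [[0, 0, 0], [0, 0, 0]],
    [[0, 0, 0], [0, 0, 0]],
    [[0, 0, 0], [0, 0, 0]],
    [[0, 0, 0], [0, 0, 0]]
  ],
  "gripper": -0.4
}}

```text
t: 15.78
tool_pos: [559.9, 229.2, 116.6]
tcp_rot: [0.504, 0.721, -0.273, 0.388]
wrist_force: [0.1, 0.7, 0.0]
width: 0.298
grasp_force: 0.0
```

```bash
cat > pen.py <<'E'
from h import *
print(robot.get_obs()['wrist_force'])
for n,(a,b,l,r) in dict(side=(60,260,210,350),top=(150,300,120,260)).items():
    c=cap(n);W=cloud(c);im=c['img'].astype(int)
    m=(im[...,0]>90)&(im[...,0]>2*im[...,1])&(im[...,0]>2*im[...,2]);k=np.zeros_like(m);k[a:b,l:r]=1;m&=k
    v,u=np.nonzero(m);P=W[m];o=np.argsort(P[:,2]);o=o[::max(1,len(o)//9)]
    for i in o: print(n,u[i],v[i],P[i].round(0),'lat',((P[i][:2]-M)@mm[:2]).round(1),'side',((P[i][:2]-M)@np.array([-mm[1],mm[0]])).round(1))
E
python3 pen.py
```

```text
[0.12682318 0.65331933 0.02309202]
side 277 176 [558. 323.  82.] lat -4.6 side 30.7
side 277 178 [539. 280. 100.] lat 29.3 side -1.6
side 278 175 [542. 278. 111.] lat 31.9 side 0.9
side 279 175 [541. 268. 117.] lat 41.3 side -3.7
side 231 62 [ 837. 1527.  123.] lat -1040.8 side 705.4
side 281 172 [547. 263. 128.] lat 47.4 side -0.1
side 282 170 [549. 260. 136.] lat 51.2 side 0.9
side 283 168 [550. 255. 145.] lat 56.5 side 0.5
side 282 167 [547. 254. 150.] lat 56.2 side -3.4
side 230 61 [ 802. 1437.  156.] lat -967.8 side 641.1
side 227 60 [ 791. 1449.  160.] lat -983.6 side 634.6
top 181 218 [541. 281. 104.] lat 28.8 side 1.0
top 182 217 [543. 276. 113.] lat 33.6 side 0.4
top 183 217 [542. 272. 119.] lat 37.0 side -1.6
top 183 215 [545. 271. 126.] lat 40.0 side 1.3
top 184 215 [545. 267. 130.] lat 43.0 side -0.5
top 185 214 [546. 263. 136.] lat 47.1 side -0.3
top 184 212 [551. 265. 138.] lat 46.9 side 4.4
top 185 212 [550. 261. 144.] lat 50.2 side 2.3
top 186 211 [551. 258. 150.] lat 54.3 side 2.3
```

The pencil has slid in and rests on the rim exactly opposite the handle. I'll retreat along -tool z, with a half-open grip to keep clear.

>>> {"name": "carry_out", "arguments": {
  "increments": [
    [[0, 0, -0.08], [0, 0, 0]],
    [[0, 0, -0.2], [0, 0, 0]],
    [[0, 0, -0.4], [0, 0, 0]],
    [[0, 0, -0.6], [0, 0, 0]],
    [[0, 0, -0.6], [0, 0, 0]]
  ]
}}

```text
t: 16.5
tool_pos: [517.2, 352.3, 202.9]
tcp_rot: [0.505, 0.722, -0.269, 0.389]
wrist_force: [0.2, -0.3, 0.2]
width: 0.299
grasp_force: 0.0
```

```bash
python3 pen.py; python3 - <<'E'
from h import *
o=robot.get_obs();print(o['tool_pos'])
p=box(1,296,90);inc([p[0],p[1],200],down(94.4));inc(o['tool_pos']+50*Z,down(94.4));inc(o['tool_pos']+50*Z,down(-85.6))
c=load('top');W=cloud(c);im=c['img'].astype(int).sum(2)
m=np.zeros(im.shape,bool);m[210:260,250:290]=1;m&=(W[...,2]>46)&(W[...,2]<62)
print(m.sum(),(W[m].mean(0)),cv2.minAreaRect(W[m][:,:2].astype(np.float32)))
E
```

```text
[ 0.17667896 -0.29773814  0.19413725]
side 277 176 [560. 328.  79.] lat -9.1 side 34.9
side 277 178 [537. 275. 103.] lat 33.1 side -5.2
side 278 175 [542. 278. 111.] lat 31.9 side 0.9
side 280 174 [545. 268. 119.] lat 42.3 side -0.1
side 279 172 [542. 268. 127.] lat 40.9 side -2.8
side 280 170 [546. 269. 133.] lat 41.8 side 1.2
side 281 169 [545. 259. 141.] lat 50.6 side -2.7
side 230 62 [ 799. 1428.  153.] lat -961.2 side 635.2
side 227 61 [ 787. 1441.  157.] lat -977.1 side 628.9
side 231 60 [ 807. 1435.  161.] lat -964.3 side 645.3
top 180 217 [553. 303.  31.] lat 12.1 side 19.0
top 176 225 [531. 307.  54.] lat 1.0 side -0.2
top 177 224 [532. 301.  68.] lat 7.1 side -1.5
top 178 222 [535. 295.  78.] lat 13.1 side 0.2
top 179 220 [539. 290.  89.] lat 19.6 side 1.4
top 182 219 [539. 279. 104.] lat 30.2 side -2.1
top 182 217 [543. 277. 112.] lat 33.4 side 0.7
top 183 215 [546. 271. 125.] lat 39.7 side 1.6
top 185 214 [547. 264. 135.] lat 46.8 side -0.1
top 185 212 [550. 261. 145.] lat 50.4 side 2.0
top 187 210 [553. 254. 157.] lat 58.5 side 2.1
[516.84724669 348.24327056 199.52951685]
shift [-0.572, -0.499, 0.867] turn [-0.204, 0.267, -0.376]
shift [-0.167, -0.0, -0.11] turn [-0.204, 0.267, -0.376]
shift [-0.167, -0.0, -0.11] turn [0.287, 0.218, 0.533]
109 [487.43489     59.84884406  52.81861292] ((488.24908447265625, 60.20716857910156), (50.97478485107422, 12.326207160949707), 4.186038494110107)
```

```bash
python3 - <<'E'
from h import *
inc([430,270,290],down(94.4))
S=(np.array([430,270,290.]),down(94.4))
inc([489,61.5,90],down(94.4),S)
E
```

```text
shift [-0.398, -0.434, -0.053] turn [-0.204, 0.267, -0.376]
shift [-0.171, -0.85, 0.8] turn [0.0, 0.0, 0.0]
```

>>> {"name": "carry_out", "arguments": {
  "increments": [
    [[-0.2, 0, -0.13], [0, 0, 0]],
    [[-0.3, -0.2, -0.1], [-0.02, 0.026, -0.037]],
    [[-0.398, -0.434, -0.053], [-0.045, 0.06, -0.085]],
    [[-0.398, -0.434, -0.053], [-0.07, 0.09, -0.13]],
    [[-0.398, -0.434, -0.053], [-0.095, 0.124, -0.175]],
    [[-0.398, -0.434, -0.053], [-0.12, 0.157, -0.221]],
    [[-0.398, -0.434, -0.053], [-0.145, 0.19, -0.267]],
    [[-0.398, -0.434, -0.053], [-0.17, 0.222, -0.313]],
    [[-0.398, -0.434, -0.053], [-0.19, 0.248, -0.35]],
    [[-0.398, -0.434, -0.053], [-0.204, 0.267, -0.376]],
    [[-0.398, -0.434, -0.053], [-0.204, 0.267, -0.376]]
  ],
  "gripper": -0.1
}}

```text
t: 17.98
tool_pos: [430.9, 266.8, 288.4]
tcp_rot: [-0.035, 0.999, -0.001, -0.0]
wrist_force: [-1.1, 0.1, -0.2]
width: 0.443
grasp_force: 0.0
```

>>> {"name": "carry_out", "arguments": {
  "increments": [
    [[-0.1, -0.2, 0], [0, 0, 0]],
    [[-0.171, -0.5, 0.2], [0, 0, 0]],
    [[-0.171, -0.75, 0.4], [0, 0, 0]],
    [[-0.171, -0.85, 0.6], [0, 0, 0]],
    [[-0.171, -0.85, 0.8], [0, 0, 0]],
    [[-0.171, -0.85, 0.8], [0, 0, 0]]
  ]
}}

```text
t: 18.73
tool_pos: [484.1, 59.5, 84.9]
tcp_rot: [-0.036, 0.999, -0.0, -0.004]
wrist_force: [0.8, 0.6, 0.4]
width: 0.449
grasp_force: 0.0
```

```bash
python3 - <<'E'
from h import *
o=inc([489,61.5,6],down(94.4));print(o['joints'])
E
```

```text
shift [-0.022, 0.007, 0.315] turn [-0.0, -0.003, -0.002]
[-5.42457836e-02  1.48746922e-01  1.84962418e+00 -1.56154479e-03
  1.15118726e+00 -1.69633366e+00]
```

>>> {"name": "carry_out", "arguments": {
  "increments": [
    [[-0.01, 0.007, 0.15], [0, 0, 0]],
    [[-0.012, 0.007, 0.25], [0, 0, 0]],
    [[-0.012, 0.007, 0.32], [0, 0, 0]],
    [[-0.012, 0.007, 0.32], [0, 0, 0]]
  ]
}}

```text
t: 19.23
tool_pos: [489.2, 62.7, 8.0]
tcp_rot: [-0.037, 0.999, -0.0, -0.002]
wrist_force: [-0.1, -0.0, -1.1]
width: 0.451
grasp_force: 0.0
```

>>> {"name": "carry_out", "arguments": {
  "increments": [
    [[0, 0, 0], [0, 0, 0]],
    [[0, 0, 0], [0, 0, 0]],
    [[0, 0, 0], [0, 0, 0]],
    [[0, 0, 0], [0, 0, 0]]
  ],
  "gripper": -1
}}

```text
t: 19.73
tool_pos: [492.9, 62.3, 10.9]
tcp_rot: [-0.037, 0.999, -0.0, 0.001]
wrist_force: [-1.1, 1.9, 5.3]
width: 0.119
grasp_force: 39.8
```

```bash
python3 - <<'E'
from h import *
o=inc(box(1.5,106,7),down(94.4));print(o['tool_pos'],o['wrist_force'])
E
```

```text
shift [0.013, -0.762, 0.016] turn [-0.0, 0.001, -0.001]
[492.90896033  62.3276117   10.89181279] [-1.13484853  1.94678402  5.33650435]
```

>>> {"name": "carry_out", "arguments": {
  "increments": [
    [[0.005, -0.1, 0], [0, 0, 0]],
    [[0.01, -0.25, 0], [0, 0, 0]],
    [[0.01, -0.4, 0], [0, 0, 0]],
    [[0.01, -0.55, 0], [0, 0, 0]],
    [[0.01, -0.65, 0], [0, 0, 0]],
    [[0.01, -0.71, 0], [0, 0, 0]],
    [[0.01, -0.73, 0], [0, 0, 0]],
    [[0.01, -0.745, 0], [0, 0, 0]],
    [[0.01, -0.76, 0], [0, 0, 0]],
    [[0.01, -0.765, 0], [0, 0, 0]],
    [[0.01, -0.765, 0], [0, 0, 0]]
  ]
}}

```text
t: 21.1
tool_pos: [507.1, -125.6, 11.0]
tcp_rot: [-0.036, 0.999, 0.002, 0.004]
wrist_force: [5.5, 11.5, 3.1]
width: 0.116
grasp_force: 39.9
```

>>> {"name": "carry_out", "arguments": {
  "increments": [
    [[0, -0.006, 0], [0, 0, 0]],
    [[0, -0.012, 0], [0, 0, 0]],
    [[0, -0.012, 0], [0, 0, 0]]
  ]
}}

```text
t: 21.48
tool_pos: [507.1, -125.6, 11.0]
tcp_rot: [-0.036, 0.999, 0.005, 0.004]
wrist_force: [6.4, 19.5, 5.9]
width: 0.123
grasp_force: 40.3
```

```bash
python3 - <<'E'
from h import *
o=robot.get_obs();print(o['tool_pos'],o['wrist_force'],o['width'])
E
```

```text
[ 507.11178427 -125.55034728   11.02761055] [ 6.36771127 19.54033639  5.88249693] 0.12256283843214347
```

The force reached 19.5 N with no further motion, so the lid is home. I'll release, rise, and verify.

>>> {"name": "carry_out", "arguments": {
  "increments": [
    [[0, 0.014, 0], [0, 0, 0]],
    [[0, 0.014, 0], [0, 0, 0]],
    [[0, 0.014, 0], [0, 0, 0]],
    [[0, 0.014, -0.1], [0, 0, 0]],
    [[0, 0.014, -0.3], [0, 0, 0]],
    [[0, 0.014, -0.6], [0, 0, 0]],
    [[0, 0.014, -0.6], [0, 0, 0]]
  ],
  "gripper": -0.1
}}

```text
t: 22.35
tool_pos: [507.3, -130.3, 165.6]
tcp_rot: [-0.037, 0.999, -0.003, 0.006]
wrist_force: [0.5, -0.2, 0.1]
width: 0.45
grasp_force: 0.0
```

>>> {"name": "carry_out", "arguments": {
  "increments": [
    [[0.6, 0.9, -0.3], [0, 0, 0]],
    [[0.6, 0.9, -0.3], [0, 0, 0]],
    [[0.6, 0.9, -0.3], [0, 0, 0]],
    [[0.6, 0.9, -0.3], [0, 0, 0]],
    [[0.6, 0.9, -0.3], [0, 0, 0]],
    [[0.6, 0.9, -0.3], [0, 0, 0]]
  ]
}}

```text
t: 23.1
tool_pos: [336.6, 85.8, 234.7]
tcp_rot: [-0.039, 0.999, -0.0, 0.001]
wrist_force: [0.5, 0.1, 0.0]
width: 0.452
grasp_force: 0.0
```

```bash
python3 pen.py | tail -8; python3 - <<'E'
from h import *
o=robot.get_obs();print(o['tool_pos'],o['t'])
c=load('top');W=cloud(c);im=c['img'];save('t9',im[140:330,130:520],2)
g=im.astype(int).sum(2);m=np.zeros(g.shape,bool);m[210:250,335:372]=1;m&=(W[...,2]>46)&(W[...,2]<62)
r=cv2.minAreaRect(W[m][:,:2].astype(np.float32));print(r,(np.array(r[0])-C)@yb)
E
```

```text
top 179 222 [535. 292.  81.] lat 16.1 side -1.4
top 179 219 [541. 289.  92.] lat 20.9 side 3.1
top 181 219 [539. 282. 102.] lat 27.6 side -0.8
top 184 217 [542. 272. 113.] lat 37.9 side -1.2
top 184 216 [544. 269. 123.] lat 40.7 side -1.0
top 184 214 [547. 266. 135.] lat 44.7 side 0.7
top 184 213 [548. 264. 141.] lat 46.7 side 1.6
top 187 210 [553. 254. 156.] lat 58.4 side 2.2
[337.31934704  84.51237521 234.06521716] 23.2
((503.2060546875, -137.52882385253906), (87.72368621826172, 53.194175720214844), 3.0240397453308105) 96.44732025831102
```

View pics/t9.png

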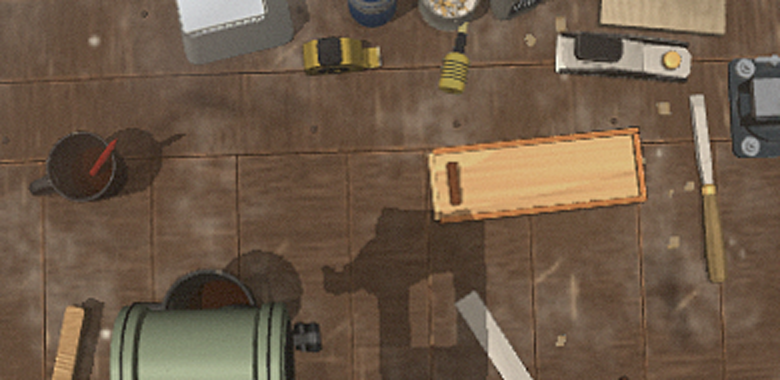

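The picture shows the pencil in the small mug leaning away from the handle at (103,158), the lid shut with its bar at (455,183), and the chisel and tape unmoved. I'll compare the bar with its original position, then hand in if it matches.

```bash
python3 - <<'E'
from h import *
c=load('top');W=cloud(c);g=c['img'].astype(int).sum(2)
m=np.zeros(g.shape,bool);m[215:247,350:366]=1;m&=(g<260)
r=cv2.minAreaRect(W[m][:,:2].astype(np.float32));print(r,np.nanmean(W[m],0))
if abs(r[0][1]+127.6)<2.5: print(ticket.job_done())
E
```

```text
((497.5377197265625, -126.66476440429688), (20.915851593017578, 61.99674606323242), 80.77812957763672) [ 502.0154168  -126.81559242   51.42438158]
the job is handed in; nothing more can be done
None
```

The job is handed in: the red pencil stands in the smaller mug, leaning on the rim opposite the handle, and the lid is shut over its ridge. The last picture shows the mug upright and the chisel and tape measure in place; no verdict came back.

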